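Stopper the spice jar, mesh it into the mill and hold it down to run

TASK

Grind the cinnamon: put the orange stopper lid into the glass jar, then take the jar by its glass, set it upright into the red mill base, turning it until the ribs of its foot mesh with the slots, slide it home and press it fully down against the spring until its collar sits on the base. The mill runs only while it is pressed, so finish while still gripping the jar and pressing it down, without letting go. Keep the jar upright throughout and leave the other things on the worktop where they are.

Things in the scene. Friction and masses are not known exactly. Their poses are not given: they have to be found in the camera images.
- mill: motor base of the spice mill, fixed to the worktop: red, round, 110 mm across, 105 mm tall, upright. Origin under its centre, z up. Its top has a round well, 55 mm wide between 6 aluminium lands and 66 mm across the 6 black slots between them. With the jar fully home the jar's origin is 85 mm above this origin
- mill_mouth (a point): middle of the well's mouth, level with the top of the base (105 mm above the mill's origin)
- mill_slot (a point): mouth of the well's slot that lies along the mill's own +x axis, 30 mm from the well's middle, level with the top of the base. Six equal slots, one every 60 deg, each 11 mm wide or a little more, cut 24 mm deep
- run_ring (a joint): run switch: yellow sprung ring in the well, value in m pushed down; 0 at rest (its top 14 mm below the mouth), 0.006 when the jar is fully home. Preloaded: about 7 N to begin to move (more than the lidded jar weighs), 12.5 N at 6 mm; it springs back when the push ends
- jar: glass grinding jar with cinnamon bark in it, 95 mm tall, standing upright, 0.2 to 0.37 kg. Origin under the centre of its foot, z up. Black foot 52 mm across, 20 mm high, lower edge bevelled; black collar 66 mm across from 20 to 26 mm; glass body 60 mm across from 26 to 79 mm (grip here); open neck 56 mm outside, 50 mm inside, from 79 to 95 mm
- jar_mouth (a point): middle of the jar's mouth, level with its rim (95 mm above the jar's origin)
- jar_rib (a point): pointed lower end of the rib along the jar's own +x axis, 30 mm from the jar's axis, 5 mm above its underside. Six equal ribs on the foot, one every 60 deg, 63 mm across over them, 8 mm wide, 5 to 20 mm high. Meshed (1.5 mm play), the foot slides 14 mm down to the ring, then 6 mm more until the collar lands on the base; unmeshed, the points ride on the lands, foot only 5 mm down
- lid: stopper lid standing on its plug: grey tapered plug, 38 mm across at the bottom, 46 mm from 9 mm up, 13 mm deep; orange flange 56 mm across from 13 to 17 mm; orange round knob 18 mm across from 17 to 35 mm. Origin under the plug's centre, z up. Seated, the flange lies on the jar's rim, lid origin 82 mm above the jar's. About 50 g
- tin_a: round aluminium spice tin, 64 mm across, 36 mm tall, orange spice behind its clear window; origin under its centre
- tin_b: the same tin with dark brown spice
- tin_c: the same tin with yellow spice
- sugar_bowl: white porcelain sugar bowl with closed hinged lid, 88 mm across (116 mm over its two ears), 94 mm tall; origin under its centre
- glass_holder: copper-coloured tea glass holder with a handle and a glass in it, 62 mm across, 78 mm tall; origin under its centre
- clip: red plastic bag clip, 75 x 22 x 18 mm, lying flat; origin under its centre
- spoon: steel spoon 150 mm long, lying flat; origin under its middle
Things that resemble listed ones, but are neither listed nor needed, are in the scene too. What is meant by the lid is not pink, and is the smaller of those in its own colour.

How it is judged:
By the outcome, as a careful person would: the job done as asked, in the order asked, and still so for the second after the job is handed in, while the arm keeps its last pose, push and grip.
It also fails if it takes over 56 s, if anything falls off the work surface, if the arm or the gripper's body presses on something with over 40 N, if the wrist force passes 120 N, or if a joint passes its speed limit or range.

ROBOT

A 7-joint arm with a two-finger parallel gripper is mounted at the origin on the work surface. World frame = base frame: x ahead of the robot, y to its left, z up, the work surface at z = 0. Lengths are in m, angles in rad, forces in N, time in s.
With the tool pointing down it reaches from about 0.425 to 0.95 m from the base axis. Payload 4.7 kg.
Tool frame: the origin (TCP) lies on the centre line of the jaws, within the pads' length; the fingertips stand robot.nose_length ahead of it and the grasp point (between the pads) lies 8 mm behind it (robot.nose_length is the distance from the TCP to the fingertips, in m); z points along the fingers, x is the direction in which the jaws open and shut, and the axes are right-handed (so a half turn about z gives the same grasp; the last joint's range is limited). The gripper opens to 85 mm and grips with 20 to 120 N. Pads are 22 mm wide; open, the fingers measure 114 mm over their backs; the gripper's body (76 mm by 85 mm) begins 54 mm behind the grasp point. The pads swing forward as they close: fully open they stand 13 mm farther back than shut.
Start: joints at [1.259, 0.469, -0.049, 1.532, 0.024, 1.141, -0.082], TCP at [0.188, -0.648, 0.215] pointing down, gripper open.
Joint ranges: [-2.59, 2.59], [-0.33, 1.99], [-1.39, 1.29], [0.1, 2.45], [-1.04, 4.18], [0.21, 1.99], [-2.66, 2.66]. Speed limits (rad/s): [2.57, 2.57, 3.14, 3.14, 3.14, 3.14, 3.14].

INTERFACE

Orientations are given as [roll, pitch, yaw] about the fixed x, y, z axes, in that order (R = Rz(yaw) Ry(pitch) Rx(roll)).
In Python, from plant import robot gives the robot as it stands. Calls block until the motion is done:
- robot.goto(position, orientation): joint-space move of the TCP to a pose.
- robot.move_straight(position, vel=0.15, attitude=None, contact_N=None): straight line of the TCP; attitude=None keeps the orientation; vel is the mean speed in m/s. With contact_N (N) it stops when the force on the tool has changed by that much, and returns True; else False.
- robot.move_joints(angles): joint-space move.
- robot.grip(opening, strength=None): opening from 0.0 (shut) to 1.0 (fully open); strength is the grip in N (None keeps the last); returns when the fingers have stopped.
- robot.sleep(seconds).
- robot.inverse_kinematics(position, orientation): joint angles nearest the present ones, or None.
- robot.sense(): the state.
- robot.grab_frame(name): name is "scene" or "top" or "wrist"; returns a dict with "image" (420x560x3 uint8, red, green, blue), "range_z" (420x560 float32, m along the optical axis (not along the pixel's ray), 0 where there is no reading), "fx", "fy", "cx", "cy" (pixels), "dist_coeffs" ([k1, k2, p1, p2, k3] as OpenCV has them; the pictures are not rectified), "R" (3x3) and "t" (3): a world point X has camera coordinates R X + t. Camera axes: x right, y down, z forward; pixel columns grow to the right and rows downward; lengths in m; the calibration is good to about 2 mm. A picture is of the moment at which its call begins.
A pose or a line that the arm cannot do raises robot.IKError and nothing moves.
- robot.close_job(): hands the job in, once; it reports no verdict.
The state is a dict: "t": time; "joint_pos": joint angles; "joint_velocities": joint speeds; "effort": joint torques, N m; "tcp_pos": TCP position; "tcp_rot": TCP orientation; "wrist_force": force on the tool from outside, world axes, zero at the start; "torque": the same for the moment, N m; "opening": opening from 0.0 (shut) to 1.0 (fully open).
Only numpy, scipy, OpenCV 4.12 (cv2) and the standard library are available. Lean on these libraries where they do the work, as an engineer would, in place of code of your own. Each camera call takes 0.05 s, during which the arm holds its last target.

## Working session

There is one attempt and no reset: what is moved stays moved. The work goes in short steps, each a Python script; the robot and the scene stay as the last script left them, time stands still between calls to the robot, and variables do not carry over. Pictures are saved under pics/ and viewed, and the job is handed in when it is done.

```bash
ls; mkdir -p pics
cat > h.py <<'E'
import numpy as np, cv2, pickle
from plant import robot
def grab(n,save=None):
    f=robot.grab_frame(n)
    if save:
        cv2.imwrite(f'pics/{save}.png',f['image'][:,:,::-1]); pickle.dump(f,open(f'pics/{save}.pkl','wb'))
    return f
def K(f): return np.array([[f['fx'],0,f['cx']],[0,f['fy'],f['cy']],[0,0,1]])
def px2plane(f,uv,z):
    "pixel -> world on plane z"
    n=cv2.undistortPoints(np.array([[uv]],float),K(f),np.array(f['dist_coeffs'],float))[0,0]
    R=np.array(f['R']);t=np.array(f['t']); c=-R.T@t; d=R.T@np.array([n[0],n[1],1])
    return c+d*(z-c[2])/d[2]
def cloud(f):
    h,w=f['range_z'].shape
    uv=np.stack(np.meshgrid(np.arange(w),np.arange(h)),-1).reshape(-1,1,2).astype(float)
    n=cv2.undistortPoints(uv,K(f),np.array(f['dist_coeffs'],float))[:,0]
    zz=f['range_z'].reshape(-1,1)
    P=np.hstack([n,np.ones((len(n),1))])*zz
    W=(P-np.array(f['t']))@np.array(f['R'])
    W[zz[:,0]==0]=np.nan
    return W.reshape(h,w,3)
def proj(f,X):
    R=np.array(f['R']);t=np.array(f['t'])
    return cv2.projectPoints(np.array(X,float).reshape(-1,1,3),cv2.Rodrigues(R)[0],t,K(f),np.array(f['dist_coeffs'],float))[0][:,0]
E
python3 - <<'E'
from h import *
for n in ['scene','top','wrist']:
    f=grab(n,n+'0'); print(n,f['fx'],np.array(f['dist_coeffs']), -np.array(f['R']).T@np.array(f['t']))
s=robot.sense(); print(s, robot.nose_length)
E
```

```text
pics
scene 430.1546146212648 [-0.13032447  0.          0.          0.          0.        ] [ 1.15166637 -0.24376214  0.89083464]
top 479.23054974944836 [0.0128555 0.        0.        0.        0.       ] [0.40878869 0.0329131  1.37336873]
wrist 368.1316443274716 [-0.09417088  0.          0.          0.          0.        ] [ 0.25877021 -0.62700681  0.37318319]
{'t': 0.15, 'joint_pos': array([ 1.25907403,  0.46925897, -0.04859823,  1.53342382,  0.02410048,
        1.14099797, -0.08229191]), 'joint_velocities': array([ 0.00069508, -0.00320668,  0.00111336, -0.00288611, -0.00028953,
       -0.00055545,  0.00247248]), 'effort': array([ 7.11681696e-04, -5.10763836e+01, -4.65640111e-02, -2.37975830e+01,
        1.07949300e-02,  5.44971961e-03, -2.54149836e-05]), 'tcp_pos': array([ 0.1882563 , -0.64772344,  0.21389882]), 'tcp_rot': array([ 3.14154644e+00,  1.50196279e-03, -1.28793714e+00]), 'wrist_force': array([-0.90252926, -0.99829689,  0.30778687]), 'torque': array([-0.06566028,  0.00440884,  0.01124677]), 'opening': 0.9970256483240965} 0.011
```

View pics/scene0.png

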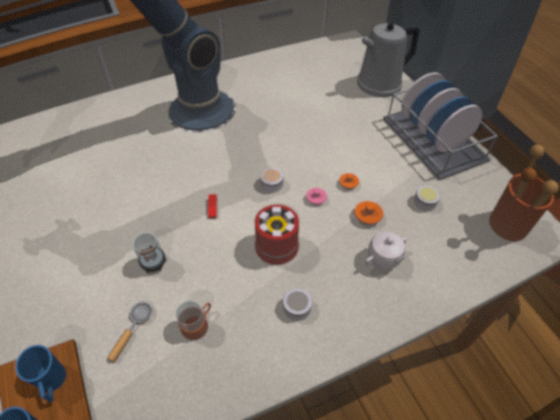

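View pics/top0.png

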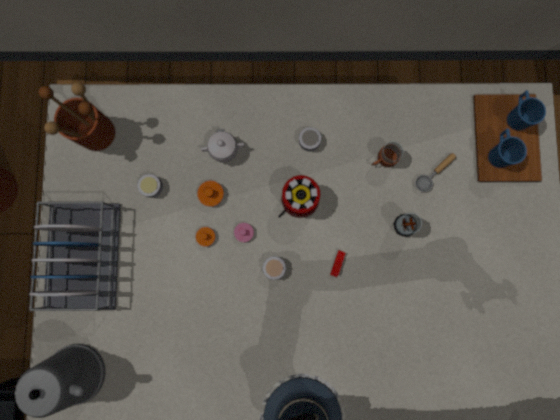

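View pics/wrist0.png

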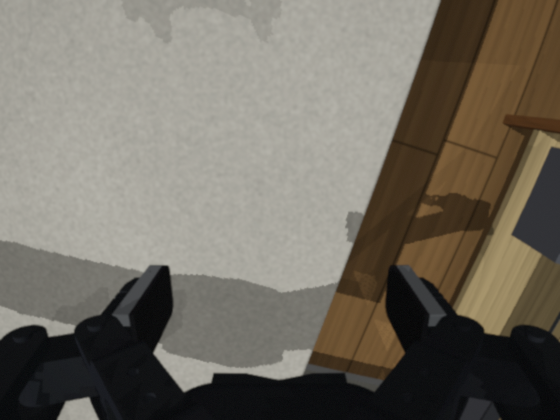

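The top picture shows the mill at (301,196), the jar at (406,224), the smaller orange lid at (206,237), the larger orange one at (210,194) and the pink one at (244,232). Next I'll enlarge them.

Run:
```python
from h import *
f=pickle.load(open('pics/top0.pkl','rb')); s=pickle.load(open('pics/scene0.pkl','rb'))
for n,uv,z in [('lid knob',(206,237),.035),('biglid',(210,194),.035),('pink',(244,232),.035),('mill',(301,196),.105),('jar',(406,224),.095),('holder',(388,155),.078),('tinA',(274,268),.036),('clip',(338,263),.018),('bowl',(222,144),.09),('tinb',(310,138),.036),('tinc',(149,185),.036)]:
    print(n,px2plane(f,uv,z).round(3))
W=cloud(f)
for a,b in [((206,237),'lid'),((406,224),'jar'),((301,196),'mill'),((300,180),'m')]:
    print(b,W[a[1],a[0]])
def crop(f,u,v,r,k): 
    im=f['image'][v-r:v+r,u-r:u+r,::-1]; return cv2.resize(im,None,fx=k,fy=k,interpolation=cv2.INTER_CUBIC)
a=[cv2.resize(crop(f,u,v,r,1),(260,260),interpolation=cv2.INTER_CUBIC) for u,v,r in [(206,237,20),(406,224,26),(301,196,30)]]
b=[cv2.resize(crop(s,u,v,r,1),(260,260),interpolation=cv2.INTER_CUBIC) for u,v,r in [(348,181,20),(150,252,30),(277,230,40)]]
cv2.imwrite('pics/c1.png',np.vstack([np.hstack(a),np.hstack(b)]))
```

```text
lid knob [0.492 0.267 0.035]
biglid [0.613 0.258 0.035]
pink [0.506 0.161 0.035]
mill [0.597 0.003 0.105]
jar [ 0.522 -0.277  0.095]
holder [ 0.715 -0.238  0.078]
tinA [0.406 0.077 0.036]
clip [ 0.42  -0.102  0.018]
bowl [0.744 0.219 0.09 ]
tinb [ 0.775 -0.025  0.036]
tinc [0.639 0.431 0.036]
lid [0.49225731 0.26746667 0.03265932]
jar [ 0.52520414 -0.28563621  0.06095391]
mill [0.5979178  0.0029013  0.09799946]
m [0.64027792 0.00554819 0.10538742]
```

View pics/c1.png

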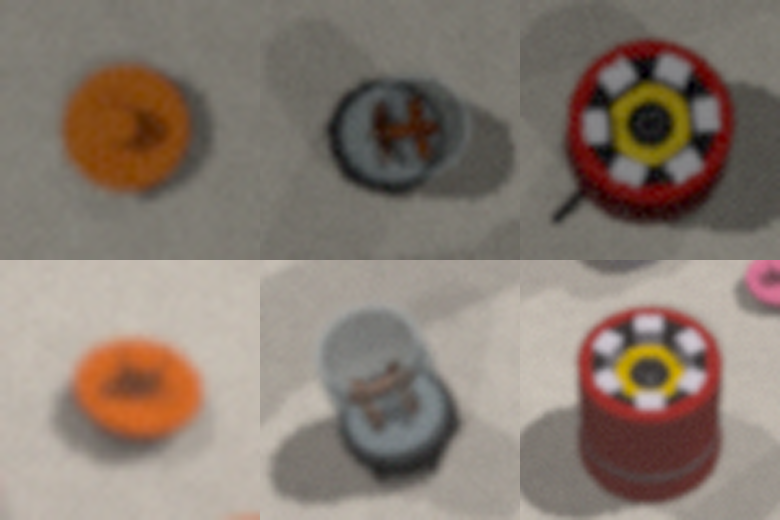

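Run:
```python
from h import *
f=pickle.load(open('pics/wrist0.pkl','rb')); print(np.array(f['R']).round(3))
t0=robot.sense()['t']
robot.goto([0.49,0.267,0.20],[np.pi,0,np.pi/4]); robot.grip(0.5)
print(robot.sense()['t']-t0, robot.sense()['tcp_pos'],robot.sense()['joint_pos'])
f=grab('wrist','w1'); grab('top','top1')
```

```text
[[ 0.28  -0.96  -0.003]
 [-0.92  -0.269  0.283]
 [-0.273 -0.076 -0.959]]
3.85 [0.4900053  0.26700976 0.20001864] [ 0.203665    0.4919     -1.04864798  1.79122161  0.46866055  1.1344737
 -0.21413652]
```

View pics/w1.png

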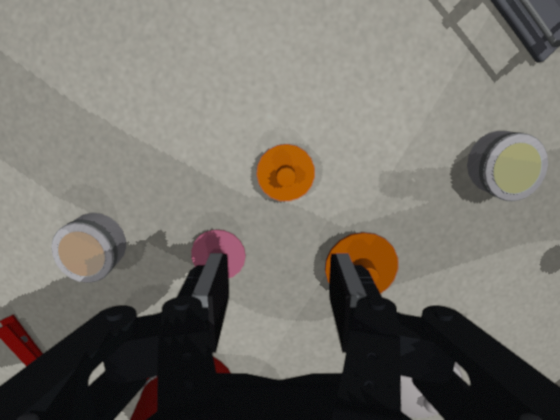

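The wrist picture shows the small orange lid, its knob top at about (286,177), with the flange centred on about (286,173). The larger orange lid is at (362,265) and the pink one at (218,254).

Run:
```python
from h import *
f=pickle.load(open('pics/w1.pkl','rb'))
W=cloud(f)
hsv=cv2.cvtColor(f['image'],cv2.COLOR_RGB2HSV)
m=(hsv[...,0]<15)&(hsv[...,1]>180); m[:130]=0;m[215:]=0;m[:,:245]=0;m[:,330:]=0
P=W[m]; top=P[P[:,2]>.029]; fl=P[(P[:,2]<.022)&(P[:,2]>.010)]
for q in (top,fl): print(len(q),q.mean(0), (q.min(0)+q.max(0))/2, np.ptp(q,axis=0))
print(px2plane(f,(286.5,176.5),.035))
cv2.imwrite('pics/c2.png',cv2.resize(f['image'][130:215,245:330,::-1],(510,510),interpolation=cv2.INTER_CUBIC))
```

```text
8 [0.48667239 0.27561517 0.03214823] [0.48702711 0.27574345 0.03149205] [0.00272606 0.00897547 0.00370802]
158 [0.49125623 0.2688537  0.01730253] [0.49424358 0.27383057 0.01878389] [0.05358092 0.0541249  0.00610141]
[0.49461944 0.27466145 0.035     ]
```

View pics/c2.png

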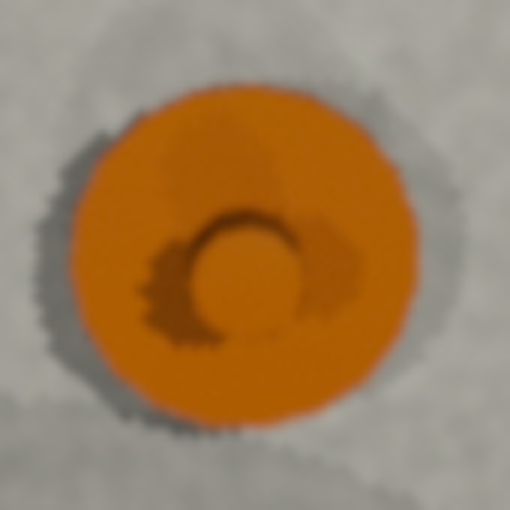

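Run:
```python
from h import *
f=pickle.load(open('pics/w1.pkl','rb'));g=pickle.load(open('pics/top0.pkl','rb'));s=pickle.load(open('pics/scene0.pkl','rb'))
print(px2plane(f,(286,172.7),.017),px2plane(f,(286,177.2),.035))
for im,(u,v) in ((g,(206,237)),(s,(348,181))):
    hsv=cv2.cvtColor(im['image'],cv2.COLOR_RGB2HSV)
    m=((hsv[...,0]<15)&(hsv[...,1]>150)).astype(np.uint8)
    n,l,st,c=cv2.connectedComponentsWithStats(m)
    k=l[v,u]; print(st[k],c[k],px2plane(im,c[k],.017))
W=cloud(f); print([W[v,u].round(3) for v,u in ((172,286),(177,286),(180,286),(165,286),(190,286),(160,286))])
```

```text
[0.49467224 0.27446313 0.017     ] [0.49475909 0.27389133 0.035     ]
[196 227  19  19 223] [205.34529148 236.31390135] [0.49517495 0.27209929 0.017     ]
[340 174  18  14 196] [348.71938776 180.47959184] [0.49526049 0.27056071 0.017     ]
[array([0.491, 0.277, 0.035]), array([0.494, 0.274, 0.036]), array([0.497, 0.272, 0.035]), array([0.489, 0.28 , 0.021]), array([0.506, 0.263, 0.019]), array([0.486, 0.283, 0.017])]
```

Run:
```python
from h import *
t0=robot.sense()['t']
robot.move_straight([0.4948,0.2732,0.08],vel=0.2)
c=robot.move_straight([0.4948,0.2732,0.031],vel=0.06,contact_N=6)
print(c,robot.sense()['tcp_pos'],robot.sense()['wrist_force'])
robot.grip(0.0,30)
s=robot.sense();print(s['opening'],s['wrist_force'],s['tcp_pos'])
robot.move_straight([0.4948,0.2732,0.16],vel=0.15)
s=robot.sense();print(s['opening'],s['wrist_force'],s['t']-t0,s['t'])
grab('wrist','w2')
```

```text
False [0.49498199 0.27351243 0.03126856] [-0.21355026 -0.58747042  0.01068474]
0.005142953189124282 [ 0.56460735 -0.20589474 -0.08168563] [0.49482341 0.27317114 0.03105219]
0.0010173894508760245 [ 0.0267994   0.39411546 -0.37574259] 3.2083000000000004 7.3083
```

View pics/w2.png

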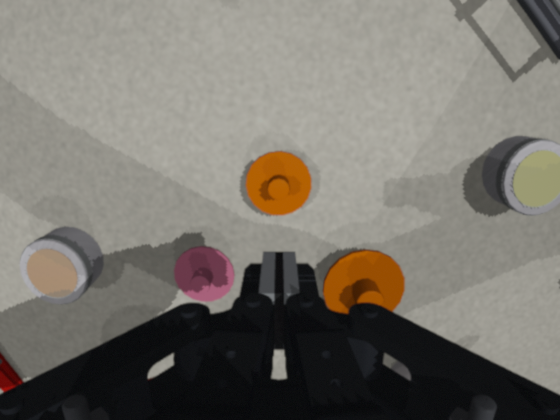

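Run:
```python
from h import *
f=pickle.load(open('pics/w2.pkl','rb'))
print(px2plane(f,(278.5,188),.035))
print(proj(f,[[.4948,.2732,.149],[.4948,.2732,.16],[.4948,.2732,.035]]))
W=cloud(f);print([W[v,u].round(3) for v,u in ((188,278),(255,272),(258,284),(275,272),(275,284))])
W=cloud(pickle.load(open('pics/top0.pkl','rb')));print(W[237,206],W[194,210],W[232,244])
cv2.imwrite('pics/c3.png',cv2.resize(f['image'][140:340,180:380,::-1],(600,600),interpolation=cv2.INTER_CUBIC))
```

```text
[0.49407666 0.2746188  0.035     ]
[[276.99652926 245.89818783]
 [276.85292692 255.0408511 ]
 [277.87956873 189.8537046 ]]
[array([0.494, 0.274, 0.034]), array([0.486, 0.279, 0.183]), array([0.489, 0.283, 0.187]), array([0.486, 0.28 , 0.201]), array([0.489, 0.283, 0.201])]
[0.49225731 0.26746667 0.03265932] [0.61099515 0.25570135 0.05101537] [0.50572093 0.16102604 0.03691644]
```

View pics/c3.png

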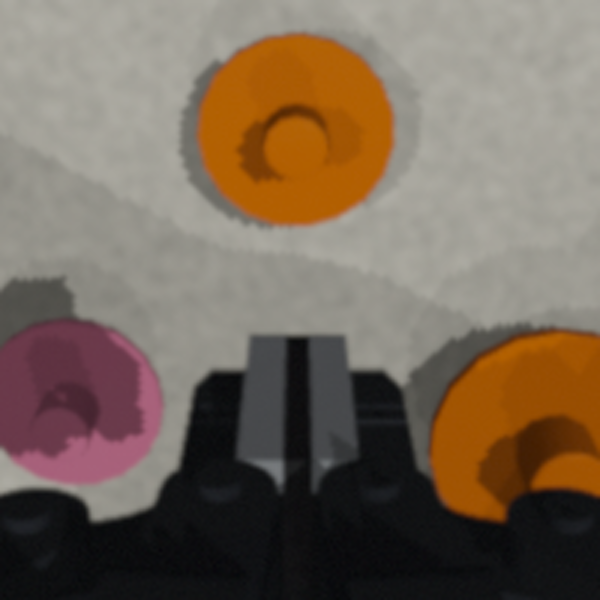

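Missed: the knob stays at (279,188) and the jaws are empty. The fingertips at row ~252 read z≈0.18, but the TCP value puts them at 0.149. I'll check this in the fixed cameras.

Run:
```python
from h import *
f=pickle.load(open('pics/w2.pkl','rb'));W=cloud(f)
for v in range(246,300,4): print(v,[W[v,u].round(3) for u in (268,289)], f['image'][v,268])
s=grab('scene','s2'); print(robot.sense()['tcp_pos'])
print(proj(s,[[.4948,.2732,.149],[.4948,.2732,.183]]))
p=proj(s,[[.4948,.2732,.149]])[0].astype(int)
cv2.imwrite('pics/c4.png',cv2.resize(s['image'][p[1]-70:p[1]+50,p[0]-60:p[0]+60,::-1],(600,600),interpolation=cv2.INTER_CUBIC)); print(p)
```

```text
246 [array([ 0.533,  0.222, -0.   ]), array([0.546, 0.236, 0.001])] [147 145 137]
250 [array([ 0.536,  0.219, -0.   ]), array([ 0.549,  0.233, -0.   ])] [140 139 131]
254 [array([0.485, 0.278, 0.183]), array([0.491, 0.284, 0.183])] [72 74 76]
258 [array([0.485, 0.279, 0.187]), array([0.49 , 0.285, 0.188])] [72 74 76]
262 [array([0.485, 0.279, 0.191]), array([0.49 , 0.284, 0.191])] [72 73 75]
266 [array([0.485, 0.278, 0.193]), array([0.49 , 0.284, 0.195])] [72 74 76]
270 [array([0.485, 0.279, 0.197]), array([0.491, 0.284, 0.197])] [71 73 76]
274 [array([0.485, 0.279, 0.2  ]), array([0.49 , 0.284, 0.201])] [71 73 76]
278 [array([0.485, 0.279, 0.203]), array([0.49 , 0.284, 0.203])] [70 72 75]
282 [array([0.485, 0.279, 0.206]), array([0.49 , 0.284, 0.207])] [72 73 76]
286 [array([0.485, 0.279, 0.21 ]), array([0.49 , 0.284, 0.209])] [71 73 76]
290 [array([0.486, 0.278, 0.21 ]), array([0.49 , 0.284, 0.212])] [71 73 76]
294 [array([0.486, 0.279, 0.213]), array([0.49 , 0.284, 0.214])] [112 116 118]
298 [array([0.485, 0.279, 0.217]), array([0.489, 0.285, 0.219])] [22 23 25]
[0.49424559 0.27267587 0.15884488]
[[356.034301   144.69856287]
 [357.90232621 134.53025063]]
[356 144]
```

View pics/c4.png

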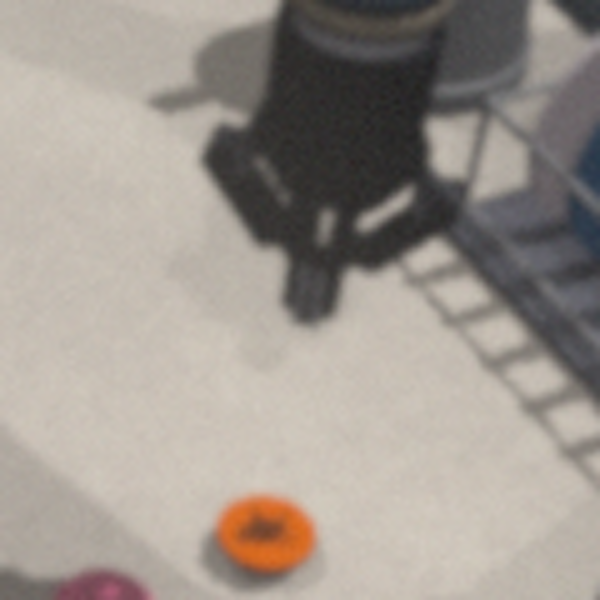

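Both cameras put the shut tips at z≈0.18 with the TCP at 0.16. A light touch on the knob top (z=0.035) with the jaws shut will settle the real offset.

Run:
```python
from h import *
robot.move_straight([0.4945,0.2738,0.035],vel=0.2)
c=robot.move_straight([0.4945,0.2738,0.002],vel=0.03,contact_N=4)
s=robot.sense();print(c,s['tcp_pos'],s['wrist_force'],s['opening'],s['t'])
robot.move_straight([0.4945,0.2738,0.05],vel=0.15)
robot.grip(0.5)
grab('wrist','w3');f=grab('scene','s3')
```

```text
True [0.49464122 0.27387945 0.01851102] [-0.82647141 -1.09584279  6.28473923] 0.0018269495286518927 8.8333
```

View pics/w3.png

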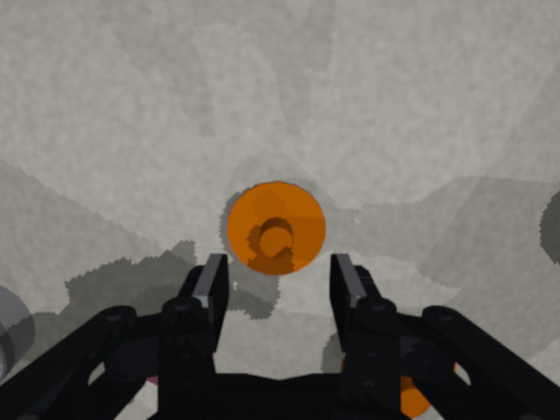

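Run:
```python
from h import *
c=robot.move_straight([0.4945,0.2738,0.0045],vel=0.1,contact_N=6)
print(c,robot.sense()['tcp_pos'],robot.sense()['wrist_force'])
robot.grip(0.0,35)
s=robot.sense();print(s['opening'],s['wrist_force'],s['tcp_pos'])
if s['opening']>.1:
    robot.move_straight([0.4945,0.2738,0.13],vel=0.2)
s=robot.sense();print(s['opening'],s['wrist_force'],s['t'])
grab('wrist','w4');grab('scene','s4')
```

```text
False [0.49423809 0.27402745 0.00409962] [ 1.49432053 -0.21152439  0.1943061 ]
0.1934083208334339 [-0.19110202 -0.1975296   2.26962299] [0.49494329 0.27422754 0.00520499]
0.19101647835955707 [-0.33286764 -0.79281654 -0.93150445] 11.5167
```

View pics/w4.png

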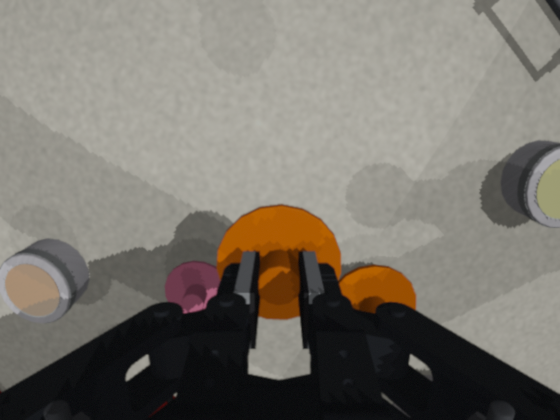

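Held: the lid is between the pads and the opening is 0.19. Now to a viewpoint beside the jar.

Run:
```python
from h import *
robot.move_straight([0.4945,0.2738,0.24],vel=0.3)
robot.goto([0.494,-0.335,0.24],[np.pi,0,-0.488])
s=robot.sense();print(s['opening'],s['joint_pos'].round(2),s['t'])
grab('wrist','w5')
```

```text
0.18931995813225122 [ 1.1   0.42 -0.78  1.66  0.32  1.18 -0.24] 14.3167
```

View pics/w5.png

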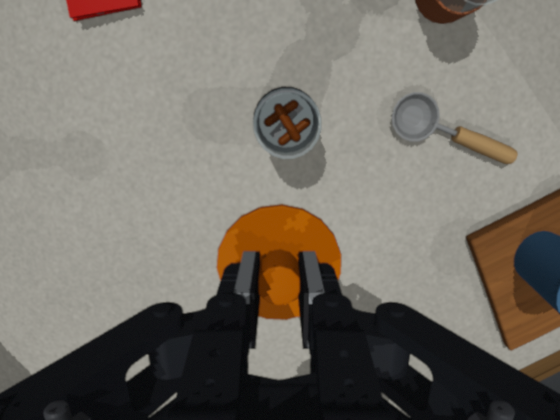

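Run:
```python
from h import *
f=pickle.load(open('pics/w5.pkl','rb'))
cv2.imwrite('pics/c5.png',cv2.resize(f['image'][75:175,235:335,::-1],(600,600),interpolation=cv2.INTER_CUBIC))
s=pickle.load(open('pics/scene0.pkl','rb'))
cv2.imwrite('pics/c6.png',cv2.resize(s['image'][225:280,120:180,::-1],(780,600)[::1],interpolation=cv2.INTER_CUBIC))
```

```text
(no output)
```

View pics/c5.png

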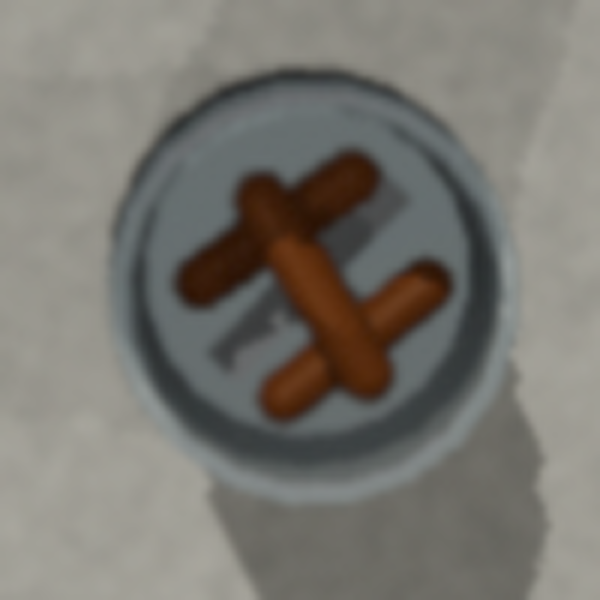

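View pics/c6.png

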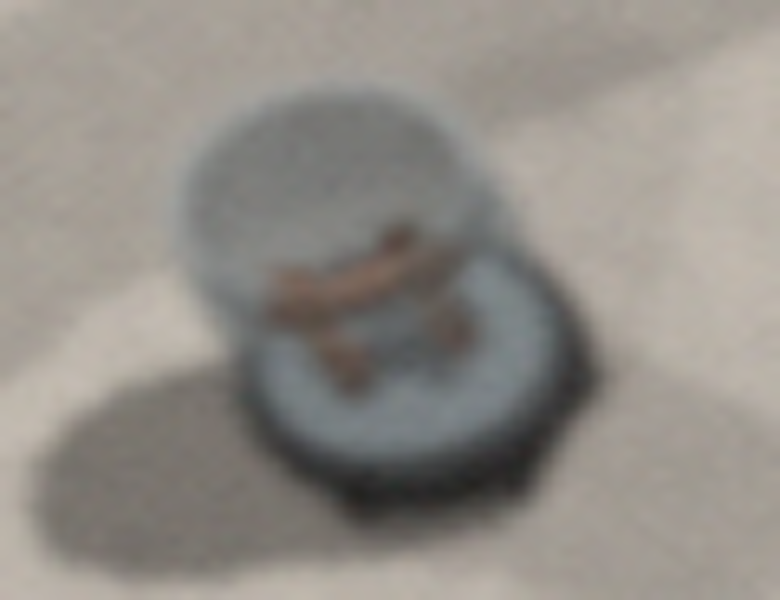

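Run:
```python
from h import *
from scipy.optimize import minimize
f=pickle.load(open('pics/w5.pkl','rb'));s=pickle.load(open('pics/scene0.pkl','rb'));t=pickle.load(open('pics/top0.pkl','rb'))
c=px2plane(f,(287.3,125.3),.095);print('rim wrist',c)
# top view: rim/ collar (c1 crop scale 5, origin 380,198)
u=lambda x,y:(380+x/5,198+y/5)
print('collar top', px2plane(t,u(388-260,135),.024))
ribs=[px2plane(s,(120+x/13,225+y/10.9),.008)[:2] for x,y in((365,512),(515,490),(595,375))]
for r in ribs: print(r,np.linalg.norm(r-c[:2]),np.degrees(np.arctan2(*(r-c[:2])[::-1]))%60)
# overlay for checks
im=cv2.resize(f['image'][75:175,235:335,::-1],(600,600),interpolation=cv2.INTER_CUBIC)
a=np.linspace(0,2*np.pi,60)
for r,z in((.028,.095),(.033,.026),(.025,.095)):
    p=proj(f,np.c_[c[0]+r*np.cos(a),c[1]+r*np.sin(a),0*a+z]); p=(p-[235,75])*6+2.5
    cv2.polylines(im,[p.astype(np.int32)],True,(0,255,0),1)
cv2.imwrite('pics/c7.png',im)
```

```text
rim wrist [ 0.52513922 -0.29202668  0.095     ]
collar top [ 0.52565569 -0.29338212  0.024     ]
[ 0.54716809 -0.31133276] 0.029291568865503825 18.76870314261648
[ 0.5531208  -0.28399184] 0.02911232483295266 16.021274560646496
[ 0.53009073 -0.26203888] 0.030393835126656197 20.62406405893033
```

View pics/c7.png

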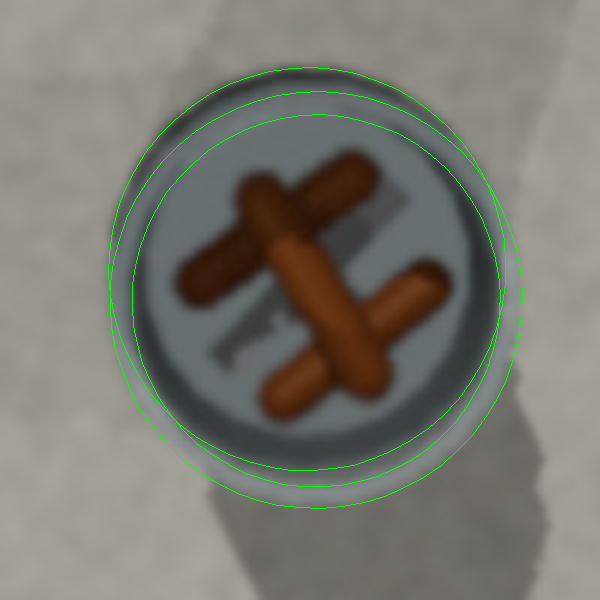

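The overlay fits: the jar axis is at (0.525,-0.292) and the ribs (from the scene picture) are at 18.5° mod 60. Seating the lid.

Run:
```python
from h import *
x,y=0.5252,-0.2924
robot.goto([x,y,0.16],[np.pi,0,-0.488])
robot.move_straight([x,y,0.112],vel=0.12)
c=robot.move_straight([x,y,0.080],vel=0.03,contact_N=5)
s=robot.sense();print(c,s['tcp_pos'],s['wrist_force'],s['opening'],s['t'])
grab('wrist','w6');grab('scene','s6')
```

```text
True [ 0.52509467 -0.29233714  0.08708748] [-0.77669717 -0.37692837  4.77981298] 0.1937350330958344 16.175
```

Run:
```python
from h import *
s=pickle.load(open('pics/s6.pkl','rb'))
p=proj(s,[[.525,-.292,.08]])[0].astype(int);print(p)
a=cv2.resize(s['image'][p[1]-45:p[1]+45,p[0]-45:p[0]+45,::-1],(400,400),interpolation=cv2.INTER_CUBIC)
w=cv2.imread('pics/w6.png')[150:350,180:380]
cv2.imwrite('pics/c8.png',np.hstack([a,cv2.resize(w,(400,400))]))
```

```text
[146 245]
```

View pics/c8.png

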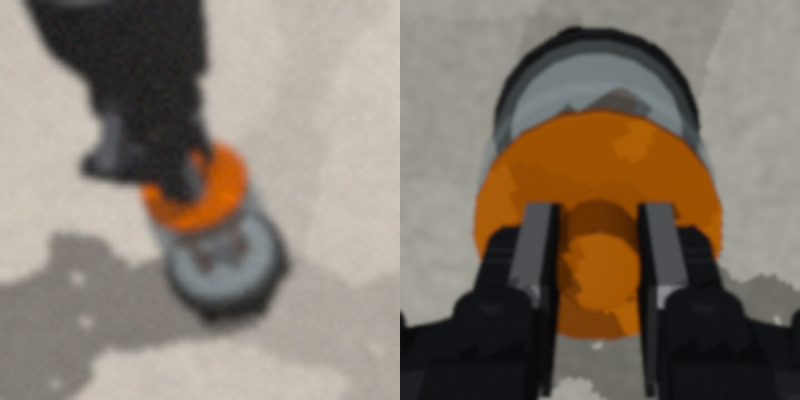

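Run:
```python
from h import *
robot.grip(0.5)
s=robot.sense();x,y=0.5252,-0.2924
robot.move_straight([x,y,0.17],vel=0.2)
print(robot.sense()['t'])
grab('wrist','w7')
for n,o,k,L in (('scene0',(237,190),3.25,[(649,324-260),(691,342-260),(692,381-260),(650,400-260),(607,380-260),(607,342-260)]),('top0',(271,166),4.333,[(620,75),(672,66),(707,114),(682,167),(629,172),(594,127)])):
    f=pickle.load(open(f'pics/{n}.pkl','rb'))
    W=np.array([px2plane(f,(o[0]+(a-520)/k,o[1]+b/k),.105) for a,b in L]); c=W.mean(0)
    print(n,c,np.linalg.norm(W-c,axis=1).round(4),(np.degrees(np.arctan2(*(W-c)[:,:2].T[::-1]))%60).round(1))
f=pickle.load(open('pics/top0.pkl','rb'))
# refine by gray: white pixels threshold
for n,(u,v),r in(('top0',(301,196),16),('scene0',(277,224),24)):
    f=pickle.load(open(f'pics/{n}.pkl','rb'));im=f['image']
    hsv=cv2.cvtColor(im,cv2.COLOR_RGB2HSV);m=((hsv[...,1]<60)&(hsv[...,2]>(100 if n=='top0' else 150))).astype(np.uint8)
    k=np.zeros_like(m);cv2.circle(k,(u,v),r,1,-1);m*=k
    N,l,st,c=cv2.connectedComponentsWithStats(m);
    C=[c[i] for i in range(1,N) if st[i,4]>6]; W=np.array([px2plane(f,q,.105) for q in C]); print(n,W.round(3),W.mean(0))
    d=W-W.mean(0);print((np.degrees(np.arctan2(d[:,1],d[:,0]))%60).round(1))
```

```text
17.2167
scene0 [0.6030607  0.00292367 0.105     ] [0.0338 0.0344 0.0347 0.034  0.034  0.0349] [36.  35.5 35.1 36.4 34.9 35.9]
top0 [0.60308069 0.00261757 0.105     ] [0.034  0.0364 0.035  0.035  0.035  0.0353] [33.7 38.4 36.1 33.2 37.3 37. ]
top0 [[ 0.634 -0.009  0.105]
 [ 0.63   0.023  0.105]
 [ 0.607 -0.031  0.105]
 [ 0.6    0.038  0.105]
 [ 0.576 -0.017  0.105]
 [ 0.573  0.018  0.105]] [0.60323818 0.00368051 0.105     ]
[36.9 35.8 37.  35.5 36.9 35.4]
scene0 [[ 0.575  0.03   0.105]
 [ 0.57   0.016  0.105]
 [ 0.597  0.037  0.105]
 [ 0.574 -0.018  0.105]
 [ 0.595 -0.051  0.105]
 [ 0.629  0.023  0.105]
 [ 0.605 -0.032  0.105]
 [ 0.633 -0.011  0.105]] [ 0.5972978  -0.00064771  0.105     ]
[ 5.8 28.6 29.8 36.3 27.1 36.3 44.7 43.3]
```

View pics/w7.png

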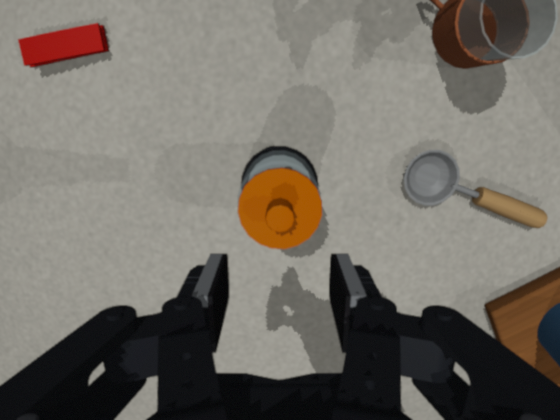

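The lid sits on the jar: knob at (281,216), flange centred on about (281,207). The mill axis is at (0.603,0.003) with slots at 6° mod 60, so the jar needs a turn of about −12.5°. Now I'll grasp it by the glass.

Run:
```python
from h import *
f=pickle.load(open('pics/w7.pkl','rb'))
print(px2plane(f,(280.7,215.5),.117),px2plane(f,(281,207),.099))
print(robot.inverse_kinematics([0.603,0.003,0.2],[np.pi,0,-0.706]),robot.sense()['joint_pos'].round(2))
x,y=0.5252,-0.2922
robot.grip(1.0)
robot.move_straight([x,y,0.11],vel=0.2)
c=robot.move_straight([x,y,0.040],vel=0.07,contact_N=6)
s=robot.sense();print(c,s['tcp_pos'],s['wrist_force'])
robot.grip(0.0,60)
s=robot.sense();print(s['opening'],s['wrist_force'],s['torque'],s['tcp_pos'],s['t'])
grab('wrist','w8');grab('scene','s8')
p=proj(pickle.load(open('pics/s8.pkl','rb')),[[.525,-.292,.08]])[0].astype(int)
a=cv2.resize(cv2.imread('pics/s8.png')[p[1]-45:p[1]+45,p[0]-45:p[0]+45],(400,400),interpolation=cv2.INTER_CUBIC)
w=cv2.imread('pics/w8.png')[150:350,180:380]
cv2.imwrite('pics/c9.png',np.hstack([a,cv2.resize(w,(400,400))]))
```

```text
[ 0.52769251 -0.28986433  0.117     ] [ 0.52783194 -0.29004213  0.099     ]
[ 0.48263248  0.47114701 -0.76368458  1.69673418  0.35654622  1.11833703
 -1.09111552] [ 0.99  0.5  -0.75  1.73  0.38  1.07 -0.38]
False [ 0.52568584 -0.29231607  0.04050171] [-0.08167182  0.07258973 -0.99318396]
0.6788098312718579 [-2.33182225  0.45693717  5.89346353] [ 0.09447828  0.45476802 -0.0244907 ] [ 0.52527135 -0.29221786  0.04092946] 19.7333
```

View pics/c9.png

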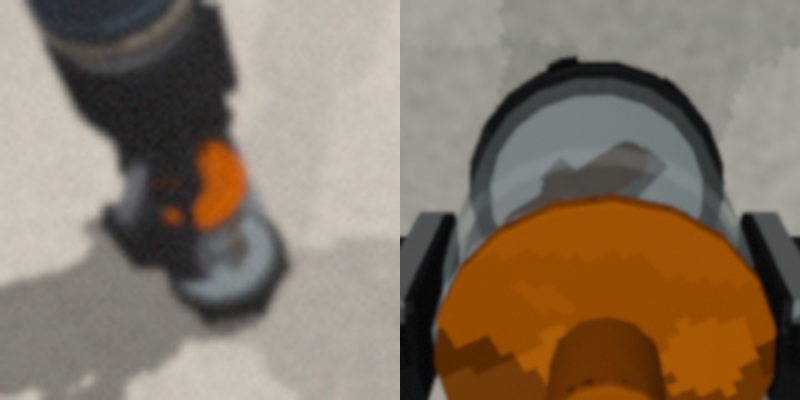

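Run:
```python
from h import *
f=pickle.load(open('pics/w8.pkl','rb'))
c=np.array([.5253,-.2922])
for z in (.003,.008,.014):
    for uv in ((260,180),(262,180)):
        r=px2plane(f,uv,z)[:2];d=r-c;print(z,uv,np.linalg.norm(d),np.degrees(np.arctan2(d[1],d[0]))%60)
robot.grip(0.0,90)
robot.move_straight([.5253,-.2922,.17],vel=0.15)
s=robot.sense();print(s['opening'],s['wrist_force'],s['torque'],s['t'])
yaw=-0.488-np.radians(12.5)
robot.goto([.603,.003,.19],[np.pi,0,yaw])
s=robot.sense();print(s['opening'],s['wrist_force'],s['torque'],s['tcp_pos'],s['t'])
for n in('wrist','scene','top'): grab(n,n[0]+'9')
p=proj(pickle.load(open('pics/s9.pkl','rb')),[[.603,.003,.13]])[0].astype(int)
a=cv2.resize(cv2.imread('pics/s9.png')[p[1]-60:p[1]+60,p[0]-60:p[0]+60],(400,400),interpolation=cv2.INTER_CUBIC)
w=cv2.imread('pics/w9.png')[80:350,145:415]
cv2.imwrite('pics/c10.png',np.hstack([a,cv2.resize(w,(400,400))]));print(p)
```

```text
0.003 (260, 180) 0.03054709853997844 20.590566860390155
0.003 (262, 180) 0.030216332130023917 18.61596647714667
0.008 (260, 180) 0.03153356786297386 19.464700616231426
0.008 (262, 180) 0.031230402019175464 17.59077140060981
0.014 (260, 180) 0.03273233321560264 18.203836889203842
0.014 (262, 180) 0.03245957410166506 16.445542153440826
0.6678203688861527 [-0.85679619  0.10317444 -2.81431227] [-0.04112714  0.00262044 -0.00437174] 21.0667
0.6729624034998177 [-0.04573223  0.41479133 -2.54902017] [ 0.00331791 -0.06078016 -0.02749407] [0.60290677 0.00076328 0.18929349] 22.2333
[276 214]
```

View pics/c10.png

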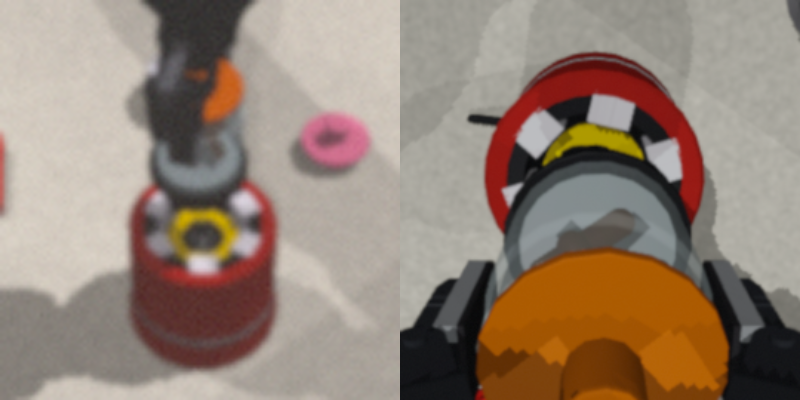

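Run:
```python
from h import *
from scipy.optimize import least_squares
f=pickle.load(open('pics/w9.pkl','rb'))
P=np.array([px2plane(f,(145+(a-400)*.675,80+b*.675),.105)[:2] for a,b in((540,134),(611,112),(664,160))])
r=least_squares(lambda q:np.linalg.norm(P-q,axis=1)-.0345,[.603,.003]);c=r.x
print(P,c,[np.degrees(np.arctan2(*(p-c)[::-1]))%60 for p in P])
# overlay: mill rim, well, and jar collar according to TCP
im=cv2.resize(f['image'][80:350,145:415,::-1],(600,600),interpolation=cv2.INTER_CUBIC)
a=np.linspace(0,2*np.pi,90);t=robot.sense()['tcp_pos'];print(t)
for cc,R,z,col in(((.603,.003),.055,.105,(0,255,0)),((.603,.003),.033,.105,(0,255,0)),(t[:2],.033,t[2]-.0409+.026,(255,255,0)),(t[:2],.028,t[2]-.0409+.099,(255,255,0))):
    p=(proj(f,np.c_[cc[0]+R*np.cos(a),cc[1]+R*np.sin(a),0*a+z])-[145,80])*600/270
    cv2.polylines(im,[p.astype(np.int32)],True,col,1)
for k in range(6):
    th=np.radians(6+60*k);p=(proj(f,[[.603+.03*np.cos(th),.003+.03*np.sin(th),.105]])[0]-[145,80])*600/270
    cv2.circle(im,tuple(p.astype(int)),3,(255,0,255),-1)
cv2.imwrite('pics/c11.png',im)
```

```text
[[ 0.59933597  0.03688012]
 [ 0.6303265   0.02357243]
 [ 0.63455771 -0.00925351]] [0.6024816  0.00276713] [np.float64(35.26846462521334), np.float64(36.7665455285071), np.float64(39.45633224657571)]
[0.60299257 0.0006418  0.18954285]
```

View pics/c11.png

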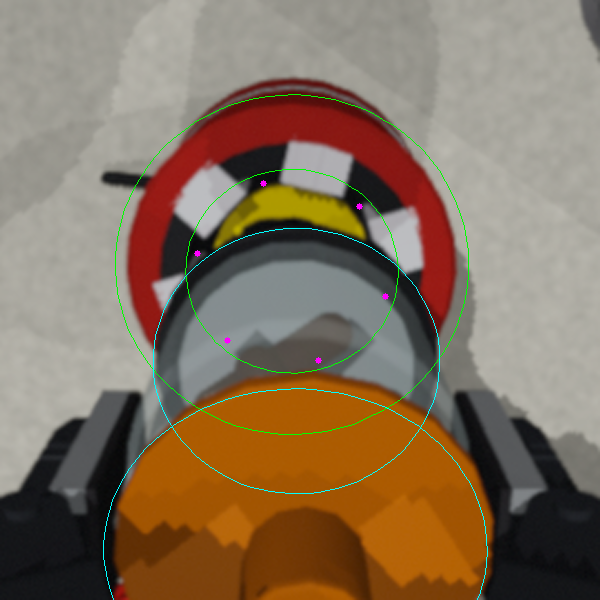

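Run:
```python
from h import *
tgt=np.array([.6028,.003]); cmd=tgt.copy()
yaw=-0.488-np.radians(12.5)
A=[np.pi,0,yaw]
robot.move_straight([*cmd,.155],vel=0.1,attitude=A)
s=robot.sense();print(s['tcp_pos'],s['tcp_rot'],s['t'])
cmd+=tgt-s['tcp_pos'][:2]
robot.move_straight([*cmd,.150],vel=0.05,attitude=A)
s=robot.sense();print(s['tcp_pos'],s['wrist_force'],s['t'])
c=robot.move_straight([*cmd,.126],vel=0.025,attitude=A,contact_N=5)
s=robot.sense();print(c,s['tcp_pos'],s['tcp_rot'],s['wrist_force'],s['torque'],s['t'])
grab('wrist','w10');grab('scene','s10')
p=[276,214]
a=cv2.resize(cv2.imread('pics/s10.png')[p[1]-60:p[1]+60,p[0]-60:p[0]+60],(400,400),interpolation=cv2.INTER_CUBIC)
w=cv2.imread('pics/w10.png')[80:350,145:415]
cv2.imwrite('pics/c12.png',np.hstack([a,cv2.resize(w,(400,400))]))
```

```text
[0.60276855 0.00292361 0.15472361] [ 3.14146975e+00  5.74448423e-04 -7.06309731e-01] 22.8833
[0.6028603  0.00310794 0.15008506] [ 0.77658968  0.97918645 -2.63390564] 23.1333
True [0.60269842 0.00300822 0.13075468] [ 3.14101315e+00  4.35031244e-04 -7.06263083e-01] [-0.43672081  0.06621153  5.37162623] [-0.12201221  0.06251604 -0.06225315] 23.8667
```

View pics/c12.png

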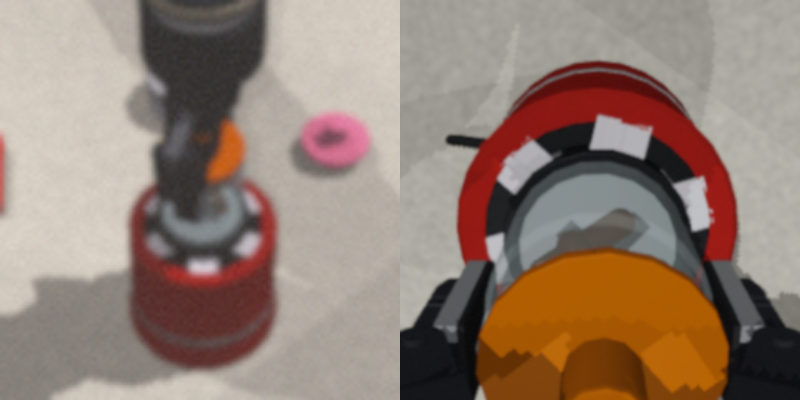

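Contact came at TCP z=0.1308, so the foot is about 15 mm in: meshed and on the ring. Pressing down in small steps.

Run:
```python
from h import *
x,y=.6028,.003;A=[np.pi,0,-0.488-np.radians(12.5)]
z=robot.sense()['tcp_pos'][2]
for z in (.129,.1275,.126,.125,.1245,.124,.1235,.123,.1225,.122):
    robot.move_straight([x,y,z],vel=0.02,attitude=A); robot.sleep(.1)
    s=robot.sense();print(z,s['tcp_pos'].round(4),s['wrist_force'].round(1),round(s['opening'],3),round(s['t'],2))
    if s['wrist_force'][2]>22: break
grab('wrist','w11');grab('scene','s11')
p=[276,214]
a=cv2.resize(cv2.imread('pics/s11.png')[p[1]-40:p[1]+40,p[0]-40:p[0]+40],(400,400),interpolation=cv2.INTER_CUBIC)
w=cv2.imread('pics/w11.png')[80:350,145:415]
cv2.imwrite('pics/c13.png',np.hstack([a,cv2.resize(w,(400,400))]))
```

```text
0.129 [0.6028 0.0032 0.1299] [-2.4 -0.2  5.5] 0.673 24.32
0.1275 [0.6028 0.0032 0.1286] [-2.1  0.5  7. ] 0.668 24.67
0.126 [0.6029 0.0033 0.1273] [-3.2 -0.3  8. ] 0.671 25.02
0.125 [0.6029 0.0032 0.1265] [-3.4 -0.5  9.6] 0.666 25.37
0.1245 [0.6029 0.0033 0.1264] [-4.3 -0.7 10.7] 0.669 25.72
0.124 [0.6029 0.0033 0.1263] [-5.3 -0.7 13.5] 0.669 26.07
0.1235 [0.6029 0.0033 0.1263] [-6.9 -0.9 16.6] 0.666 26.42
0.123 [0.6029 0.0033 0.1263] [-7.6 -1.5 18.4] 0.669 26.77
0.1225 [0.6029 0.0033 0.1262] [-9.  -1.4 22.2] 0.671 27.12
```

View pics/c13.png

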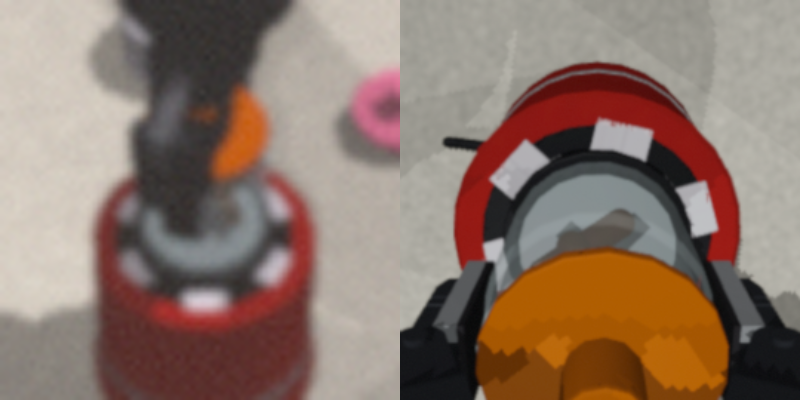

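Run:
```python
from h import *
robot.sleep(.6)
s=robot.sense();print(s['tcp_pos'].round(4),s['tcp_rot'].round(4),s['wrist_force'].round(1),round(s['opening'],3),s['t'])
robot.close_job()
```

```text
[0.6029 0.0033 0.1262] [ 3.1406e+00 -1.9000e-03 -7.0630e-01] [-8.4 -1.6 21. ] 0.673 27.8167
the job is handed in; nothing more can be done
```

I put the smaller orange lid in the jar and set the jar in the mill with its ribs meshed. It is pressed fully down, and I handed the job in at 27.8 s while still gripping and pressing it. No verdict was reported.

**Last checks**
- **Lid:** it met the jar's rim at exactly the expected height, and the pictures show it seated.
- **Mesh:** after a turn of −12.5°, contact came about 15 mm into the well. Unmeshed, the foot would have stopped at 5 mm.
- **Press:** travel ended in a hard stop at TCP height 0.1262 m, against 0.126 m expected for fully home. The force then rose from about 10 N to 21 N and held steady for the last 0.6 s. The grip opening stayed the same and the tool was within 0.2° of vertical.

**What failed or disagreed**
- **First lid grasp:** it closed on air just above the knob. Both cameras and a light touch on the knob put the fingertips about 12–22 mm behind the TCP, not 11 mm ahead as `robot.nose_length` says. I corrected for this, and the second grasp held.
- **Side force:** about 8 N built up in x during the press; it moved nothing.
- **Other objects:** I saw no contact with them, but I made no final check of where they all stand.

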